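Seat the lens barrel in the sprung V-nest and hold it pressed

TASK

Take the lens barrel out of its plywood cradle and lay it in the V-nest of the gauging stand, with its collar in the slot between the V pads and the end plate. Then press the barrel straight down so that it bears firmly on both V faces and the sprung nest has sunk to about half of its travel, and finish while still holding it pressed there, at rest. Leave the other things on the bench where they are.

Things in the scene. Friction and masses are not known exactly. Their poses are not given: they have to be found in the camera images.
- barrel_mid (a point): Lens barrel: dark metal cylinder, tube 32 mm in diameter, 104 mm long, about 0.16 kg, with a wider collar (40 mm) on one end. Point on its axis in the middle of the tube (tube x = -52 to +52 mm, collar +52 to +62 mm). x runs along the barrel towards the collar; y, z turn as it rolls. Starts level in the cradle, axis 46 mm above the bench; grip it across the middle of the tube.
- barrel_collar (a point): Centre of the barrel's collar, on the axis 57 mm from barrel_mid.
- barrel: The lens barrel as a body; its origin and axes are those of barrel_mid.
- cradle: Fixed low plywood cradle in which the barrel starts, on either side of the bench: plate 104 x 56 x 5 mm along x, two notched 6 mm ribs 37 mm either side of the middle, tops about 40 mm above the bench; between the ribs open for fingers down to the plate. Origin at the centre of its underside.
- stand: Fixed metal gauging stand: base plate 156 x 64 x 12 mm carrying the V-nest on two spring columns. The nest's upright end plate (46 mm wide, top 5 mm above the seated axis) has its inner face at x = +68 mm; the collar belongs in the 22 mm slot between it and the nearer saddle (ends at +46 mm). Origin at the centre of its underside, x along the nest towards the end plate, z up.
- nest_seat (a point): Where barrel_mid lies when the barrel is seated (within 6 mm along x): 100 mm above the bench while the nest is up, sinking with it. x level along the nest towards the end plate, y across, z up. Two V saddles (46 mm wide in y, 18 mm long, 28 to 46 mm either side of this point); between them it is open for fingers over 56 mm, down to a plate 40 mm below this point.
- nest (a joint): Travel of the sprung V-nest straight down: 0 = up, 0.012 m = bottomed. Needs about 4 N to start (the barrel's weight alone leaves it up), then 0.7 N per mm. It gives only vertically: a barrel gripped firmly off the middle of the V loads one face only; a push straight down on top of a barrel lying free in the V loads both.
- v_line (a point): Apex line of the V, 22.6 mm straight below nest_seat (same axes, sinks with the nest). Each saddle has two steel V pads, one on the +y side (nest_c0, c1) and one on the -y side (nest_c2, c3), faces at 45 degrees, upper edges about 5 mm below the axis of the seated barrel, so the tube bears on four pads along two lines.
- gauge: Bystander, loose: ground steel gauge block 24 x 24 x 18 mm on the bench between cradle and stand; origin at its underside.
- nut: Bystander, loose: hexagon nut 30 x 35 x 16 mm on the bench to the right; origin at its underside.

How it is judged:
On the way:
1. the barrel lies in the V-nest on both V faces, collar in the slot (x of barrel_mid in the frame of nest_seat between -0.007 and 0.007 m and y of barrel_mid in the frame of nest_seat between -0.0025 and 0.0025 m and z of barrel_mid in the frame of nest_seat between -0.0025 and 0.0025 m and x of barrel_collar in the frame of nest_seat above 0.04 m and angle between the x axis of barrel_mid and the x axis of nest_seat, either way round below 0.05 rad and contact force between barrel and nest_c0 above 0.1 N and contact force between barrel and nest_c1 above 0.1 N and contact force between barrel and nest_c2 above 0.1 N and contact force between barrel and nest_c3 above 0.1 N), for 0.2 s.
At the end, for the whole second after the job is handed in: Barrel seated (7 mm along, 2.5 mm across and in height, 0.05 rad, collar towards the end plate), pressed on each of the four V pads with over 1 N, nest held 3 to 9.5 mm down of its 12 mm, at rest, robot still pressing (x of barrel_mid in the frame of nest_seat between -0.007 and 0.007 m and y of barrel_mid in the frame of nest_seat between -0.0025 and 0.0025 m and z of barrel_mid in the frame of nest_seat between -0.0025 and 0.0025 m and x of barrel_collar in the frame of nest_seat above 0.04 m and angle between the x axis of barrel_mid and the x axis of nest_seat, either way round below 0.05 rad and contact force between barrel and nest_c0 above 1 N and contact force between barrel and nest_c1 above 1 N and contact force between barrel and nest_c2 above 1 N and contact force between barrel and nest_c3 above 1 N and value of joint nest between 0.003 and 0.0095 m and linear speed of barrel below 0.02 m/s); the arm keeps its last pose, push and grip.
It fails at once if a bystander was pushed away (more than 30 mm) (distance of any of gauge, nut from where it was at the start of the episode above 0.03 m).
It also fails if it takes over 40 s, if anything falls off the work surface, if the arm or the gripper's body presses on something with over 40 N, if the wrist force passes 120 N, or if a joint passes its speed limit or range.

ROBOT

A 6-joint arm with a two-finger parallel gripper is mounted at the origin on a cart in front of the work surface, level with it; the furniture and walls round the work are solid. World frame = base frame: x ahead of the robot, y to its left, z up, the work surface at z = 0. Lengths are in m, angles in rad, forces in N, time in s.
With the tool pointing down it reaches from about 0.375 to 0.975 m from the base axis. Payload 3.8 kg.
Tool frame: the origin (TCP) lies on the mounting face of the last link; the fingertips stand 173 mm ahead of it and the grasp point (between the pads) lies 155 mm ahead of it; z points along the fingers, y is the line along which they close (so a half turn about z gives the same grasp; the last joint's range is limited). The gripper opens to 85 mm and grips with 20 to 120 N. Pads are 22 mm wide; open, the fingers measure 114 mm over their backs; the gripper's body (76 mm by 85 mm) begins 54 mm behind the grasp point. The pads swing forward as they close: fully open they stand 13 mm farther back than shut.
Start: joints at [-1.139, 0.264, 1.604, -0, 1.274, -0.037], TCP at [0.305, -0.602, 0.405] pointing down, gripper open.
Joint ranges: [-2.63, 2.63], [-0.94, 2.18], [0.31, 2.57], [-1.31, 4.45], [0, 2.66], [-2.55, 2.55]. Speed limits (rad/s): [2.57, 2.57, 3.14, 3.14, 3.14, 3.14].

INTERFACE

Orientations are given as a rotation vector (axis times angle).
In Python, from workcell import bot gives the robot as it stands.
- The arm moves only by the tool drive_tool, never from a script. Its argument "increments" is a list of rows, each an object with "delta_pos": the shift along the tool's x, y, z in mm, a list of three; "turn": the turn about the tool's z in rad; "jaw": the opening, from -1 (shut) to 1 (fully open). A call has 1 to 8 rows; each row shifts and turns the commanded pose from where the row before left it, along the tool's axes as they then stand; what a row does not reach is not made up. A row lasts 1/12 s, in which the tool goes at most 41.7 mm and 7.16 degrees, less where a joint would pass 70% of its speed; a pose out of reach is approached as far as the arm can. A call is refused whole if a number of a shift passes 41.7 or a number of a turn 0.125, either way. A call with a gripper value outside its range is refused whole. The fingers move at their own pace and stop on an object; "grip_force" is the grip in N (left out, the last holds). Time passes only in rows, so rows that do not move let the fingers close. It gives the time, the measured TCP pose, the force, the opening and the grip force at its end, in the units of the state.
- bot.read_state(): the state, without advancing time (a new reading comes with each control period).
- bot.read_camera(name): name is "side" or "top"; returns a dict with "pixels" (400x640x3 uint8, red, green, blue), "fovy" (degrees; the focal length in pixels is half the picture's height over the tangent of half this angle, whatever the lens; pixels are square), "cx", "cy" (the principal point, pixels), "camera_from_world" (4x4, takes a point from world to camera coordinates). Camera axes: x right, y down, z forward; pixel columns grow to the right and rows downward; lengths in m; the calibration is good to about 2 mm. A picture is of the moment at which its call begins. There is no depth.
- bot.finish_job(): hands the job in; it is judged then, once.
The state is a dict: "time": time; "q": joint angles; "joint_vel": joint speeds; "joint_torque": joint torques, N m; "tool_pos": TCP position; "tcp_rot": TCP orientation; "wrist_force": force on the tool from outside, world axes, zero at the start; "torque": the same for the moment, N m; "width": opening from 0.0 (shut) to 1.0 (fully open); "grip_force": force on a finger pad.
Only numpy, scipy, OpenCV 4.12 (cv2) and the standard library are available. Lean on these libraries where they do the work, as an engineer would, in place of code of your own. Each camera call takes 0.05 s, during which the arm holds its last target. There are 200 camera calls.

## Working session

There is one attempt and no reset: what is moved stays moved. The work goes in short steps, Python scripts to look and compute and a tool call to move; the robot and the scene stay as the last step left them, time stands still between calls to the robot, and variables do not carry over. Pictures are saved under pics/ and viewed, at most 10 in all, crops included, and the job is handed in when it is done.

Besides the shell and the picture viewer there is one more tool, called after "Request:" in YAML: its name, and indented under it one key for each argument. drive_tool: Moves the arm, as the interface text tells. Its arguments: {"type":"object","properties":{"increments":{"type":"array"},"grip_force":{"type":"number"}},"required":["increments"]}

```bash
mkdir -p pics
cat > h.py <<'E'
import numpy as np, cv2
from workcell import bot
from scipy.spatial.transform import Rotation as R
def cam(n):
    c=bot.read_camera(n); c['f']=200/np.tan(np.radians(c['fovy'])/2); return c
def ray(c,u,v,z):
    T=np.array(c['camera_from_world']); Rm=T[:3,:3]; o=-Rm.T@T[:3,3]
    d=Rm.T@np.array([(u-c['cx'])/c['f'],(v-c['cy'])/c['f'],1]); return o+d*(z-o[2])/d[2]
def proj(c,p):
    q=np.array(c['camera_from_world'])@np.append(p,1); return c['f']*q[0]/q[2]+c['cx'],c['f']*q[1]/q[2]+c['cy']
def save(c,n): cv2.imwrite('pics/'+n+'.png',c['pixels'][:,:,::-1])
E
python3 - <<'E'
from h import *
for n in('top','side'):
    c=cam(n); save(c,n+'0'); T=np.array(c['camera_from_world']); print(n,c['pixels'].shape,c['fovy'],c['cx'],c['cy'],-T[:3,:3].T@T[:3,3],T[2,:3],T[0,:3])
s=bot.read_state();print(s)
E
```

```text
top (400, 640, 3) 47.33657654315842 316.65745930927534 195.8047762649758 [0.34346754 0.01789129 1.06988287] [ 0.16039621 -0.00839848 -0.98701698] [ 0.01212471 -0.99987159  0.0104782 ]
side (400, 640, 3) 44.054848436802644 327.26294719746875 197.60458188297878 [0.48171179 0.66859998 0.63416969] [ 0.04193819 -0.77873943 -0.62594415] [-0.99898626 -0.04294177 -0.01350796]
{'time': 0.1, 'q': array([-1.13890825e+00,  2.64661550e-01,  1.60525550e+00, -5.48567271e-06,
        1.27372248e+00, -3.69065814e-02]), 'joint_vel': array([-0.00091676, -0.0025117 , -0.00235366,  0.00083863, -0.00066848,
        0.00191897]), 'joint_torque': array([ 1.40525485e-04, -5.16705287e+01, -3.68589807e+01, -1.30314597e-04,
        6.25103785e-03, -2.44604286e-05]), 'tool_pos': array([ 0.30483176, -0.60188818,  0.40348738]), 'tcp_rot': array([-3.05373235e+00, -7.29192892e-01,  6.38526916e-04]), 'wrist_force': array([-0.11659046,  0.0075471 , -0.70423168]), 'torque': array([0.04104016, 0.03134234, 0.01421137]), 'grip_force': 0.0, 'width': 0.9961423764115929}
```

View pics/top0.png

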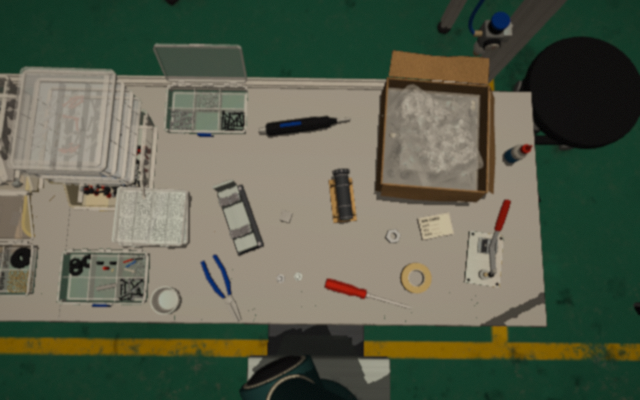

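View pics/side0.png

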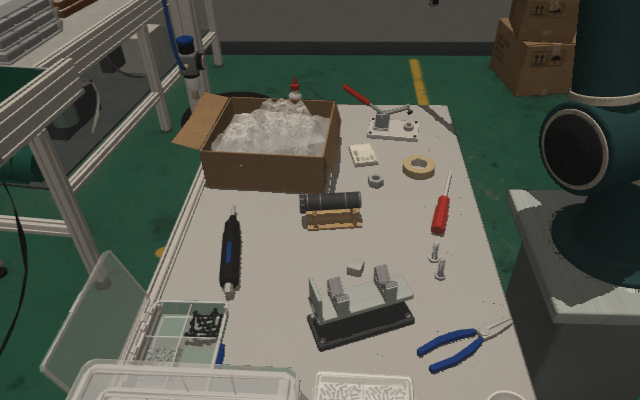

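The top view shows the barrel at about (342,195), the stand at (238,217), the gauge at (286,216) and the nut at (393,236). In the side view the collar and the end plate both face left (+x). I'll zoom in on both.

Run:
```python
from h import *
t=cv2.imread('pics/top0.png'); s=cv2.imread('pics/side0.png')
a=cv2.resize(t[160:265,205:365],None,fx=5,fy=5,interpolation=cv2.INTER_CUBIC)
cv2.imwrite('pics/tz.png',a)
b=cv2.resize(s[180:355,290:430],None,fx=3.4,fy=3.4,interpolation=cv2.INTER_CUBIC); cv2.imwrite('pics/sz.png',b)
```

```text
(no output)
```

View pics/tz.png

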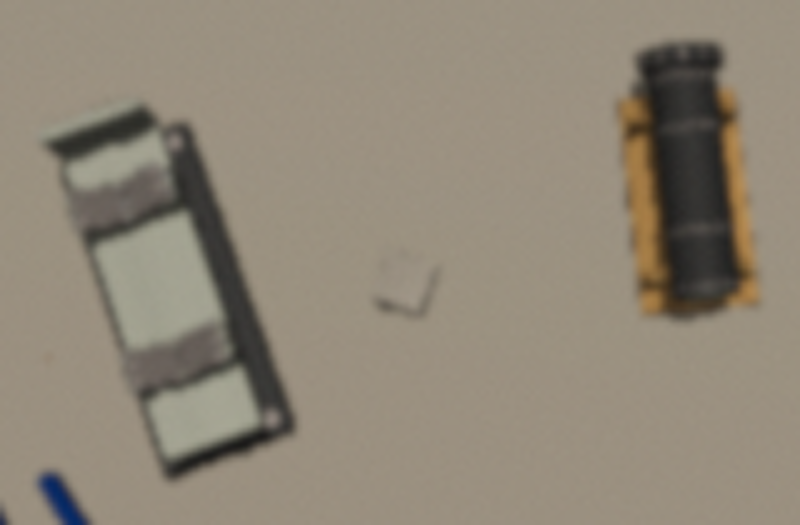

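View pics/sz.png

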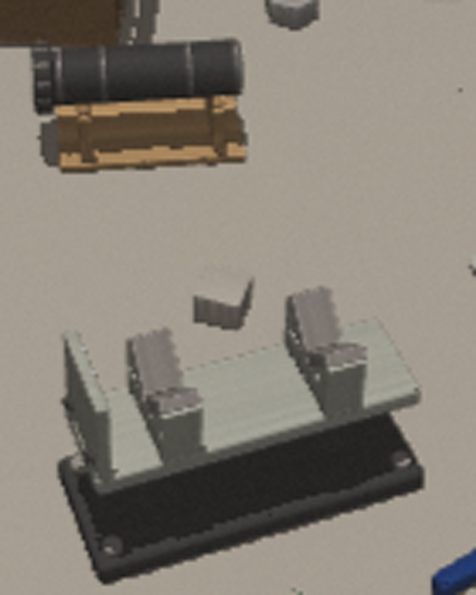

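The crops show the V pads as two grey-purple patches, at about (125,200) and (180,355) in the top crop. The barrel axis runs from about (680,50) to (706,295) in that crop. I'll measure both with masks.

Run:
```python
from h import *
for n in('top','side'):
    c=cam(n); im=c['pixels'].astype(int); r,g,b=im[...,0],im[...,1],im[...,2]
    x0,y0,x1,y1=(205,160,270,265) if n=='top' else (300,260,420,330)
    m=((g-r<3)&(b-g>-9)&(r>70)).astype(np.uint8)
    if n=='top':
        for p in [(230,200),(241,232),(236,215),(220,240),(233,183)]: print('px',p,im[p[1],p[0]])
    k=np.zeros_like(m); k[y0:y1,x0:x1]=m[y0:y1,x0:x1]
    k=cv2.morphologyEx(k,cv2.MORPH_OPEN,np.ones((2,2),np.uint8))
    N,L,S,C=cv2.connectedComponentsWithStats(k)
    for i in range(1,N):
        if S[i,4]>25: print(n,'pad',S[i],C[i],ray(c,*C[i],.087))
    # barrel dark
    m=(im.max(2)<85).astype(np.uint8); k=np.zeros_like(m)
    x0,y0,x1,y1=(325,160,362,228) if n=='top' else (295,188,365,214)
    k[y0:y1,x0:x1]=m[y0:y1,x0:x1]
    N,L,S,C=cv2.connectedComponentsWithStats(k); i=1+np.argmax(S[1:,4])
    pts=np.argwhere(L==i)[:,::-1].astype(np.float32); print(n,S[i],C[i],cv2.minAreaRect(pts))
    for row in (range(y0,y1,4) if n=='top' else []):
        xs=pts[pts[:,1]==row,0]
        if len(xs): a=ray(c,xs.min()-.5,row,.046);d=ray(c,xs.max()+.5,row,.046); print(row,xs.min(),xs.max(),(a+d)[:2]/2*1000,np.linalg.norm(a-d)*1000)
    if n=='side':
        for col in range(298,364,4):
            ys=pts[pts[:,0]==col,1]; 
            if len(ys): print(col,ys.min(),ys.max())
```

```text
px (230, 200) [107 101  96]
px (241, 232) [98 91 86]
px (236, 215) [161 161 144]
px (220, 240) [154 143 128]
px (233, 183) [49 49 44]
top pad [221 195  20  12 148] [230.5       200.9527027] [0.48926443 0.19669178 0.087     ]
top pad [231 227  22  13 147] [240.9047619  233.08163265] [0.41974866 0.17140961 0.087     ]
top [331 169  22  54 773] [342.33376455 194.74644243] ((341.2301330566406, 195.45135498046875), (53.21520233154297, 19.157472610473633), 86.18592071533203)
172 333.0 348.0 [565.93304897 -44.84870495] 36.7284112597867
176 333.0 347.0 [556.55360417 -43.73736596] 34.382654745597684
180 334.0 348.0 [547.25001138 -46.06268455] 34.3349819883857
184 334.0 349.0 [537.95648189 -47.23908632] 36.57241613798879
188 335.0 348.0 [528.67327542 -47.26978599] 31.95512584037313
192 335.0 349.0 [519.43242527 -48.44111109] 34.18956710736495
196 336.0 349.0 [510.21767147 -49.60835774] 31.865525247386067
200 336.0 350.0 [501.02892487 -50.77307846] 34.09383605554184
204 337.0 350.0 [491.86605449 -51.93375298] 31.77642681834509
208 337.0 351.0 [482.72897201 -53.09192504] 33.99864076990702
212 33
[... 213 characters left out ...]
8] [359.44060773 296.22582873] [0.46328199 0.20935029 0.087     ]
side pad [348 269  17   9 108] [355.38888889 272.92592593] [0.46894614 0.16524925 0.087     ]
side pad [310 283   6  14  43] [311.86046512 289.74418605] [0.53140967 0.19959345 0.087     ]
side pad [310 314   6   6  27] [312.92592593 316.51851852] [0.52678145 0.24671911 0.087     ]
side [ 295  188   66   26 1192] [326.64932886 199.5352349 ] ((327.5, 200.5), (25.0, 65.0), 90.0)
298 188.0 193.0
302 188.0 213.0
306 188.0 210.0
310 188.0 210.0
314 188.0 210.0
318 188.0 209.0
322 188.0 209.0
326 188.0 209.0
330 188.0 209.0
334 188.0 208.0
338 193.0 208.0
342 193.0 213.0
346 193.0 213.0
350 192.0 213.0
354 192.0 207.0
358 192.0 207.0
```

Request:
drive_tool:
  increments:
    - {"delta_pos": [0, 0, 0], "turn": 0.119, "jaw": 1}
    - {"delta_pos": [0, 0, 0], "turn": 0.119, "jaw": 1}
    - {"delta_pos": [0, 0, 0], "turn": 0.118, "jaw": 1}
    - {"delta_pos": [15.4, -33.7, 0], "turn": 0, "jaw": 1}
    - {"delta_pos": [15.4, -33.7, 0], "turn": 0, "jaw": 1}
    - {"delta_pos": [15.4, -33.7, 0], "turn": 0, "jaw": 1}
    - {"delta_pos": [15.4, -33.7, 0], "turn": 0, "jaw": 1}
    - {"delta_pos": [15.4, -33.7, 0], "turn": 0, "jaw": 1}

```text
time: 0.87
tool_pos: [0.3626, -0.4245, 0.4043]
tcp_rot: [-3.136, -0.176, 0.0]
wrist_force: [-0.0, -0.0, -0.2]
width: 1.0
grip_force: 0.0
```

Request:
drive_tool:
  increments:
    - {"delta_pos": [15.4, -33.7, 0], "turn": 0, "jaw": 1}
    - {"delta_pos": [15.4, -33.7, 0], "turn": 0, "jaw": 1}
    - {"delta_pos": [15.4, -33.7, 0], "turn": 0, "jaw": 1}
    - {"delta_pos": [15.4, -33.7, 0], "turn": 0, "jaw": 1}
    - {"delta_pos": [15.4, -33.7, 0], "turn": 0, "jaw": 1}
    - {"delta_pos": [18.5, -31.5, 0], "turn": 0, "jaw": 1}
    - {"delta_pos": [18.5, -31.5, 0], "turn": 0, "jaw": 1}
    - {"delta_pos": [18.5, -31.5, 0], "turn": 0, "jaw": 1}

```text
time: 1.53
tool_pos: [0.4647, -0.148, 0.4048]
tcp_rot: [3.136, 0.177, 0.001]
wrist_force: [0.2, -0.8, -0.4]
width: 0.999
grip_force: 0.0
```

Request:
drive_tool:
  increments:
    - {"delta_pos": [18.5, -31.5, 0], "turn": 0, "jaw": 1}
    - {"delta_pos": [18.5, -31.5, 0], "turn": 0, "jaw": 1}
    - {"delta_pos": [18.5, -31.5, 0], "turn": 0, "jaw": 1}
    - {"delta_pos": [0, 0, 20], "turn": 0, "jaw": 1}
    - {"delta_pos": [0, 0, 20], "turn": 0, "jaw": 1}
    - {"delta_pos": [0, 0, 20], "turn": 0, "jaw": 1}
    - {"delta_pos": [0, 0, 0], "turn": 0, "jaw": 1}
    - {"delta_pos": [0, 0, 0], "turn": 0, "jaw": 1}

```text
time: 2.2
tool_pos: [0.5084, -0.0495, 0.3435]
tcp_rot: [-3.136, -0.177, 0.005]
wrist_force: [-0.0, 0.1, 0.6]
width: 1.004
grip_force: 0.0
```

```bash
cat >> h.py <<'E'
def go(p,yaw=None):
    "tool-axis shift (mm) and turn from the present pose to TCP target p, tool-x yaw"
    s=bot.read_state(); M=R.from_rotvec(s['tcp_rot']).as_matrix(); y=np.arctan2(M[1,0],M[0,0])
    print('tcp',s['tool_pos'].round(4),'yaw',y.round(4),'tilt',M[2,:2].round(4),'F',s['wrist_force'].round(1),'w',round(s['width'],3),'g',round(s['grip_force'],1),'t',s['time'])
    print('shift mm',(M.T@(np.array(p)-s['tool_pos'])*1000).round(1),'turn',None if yaw is None else round(y-yaw,4))
E
python3 - <<'E'
from h import *
go([.509,-.0497,.201],.113)
E
```

```text
tcp [ 0.5084 -0.0495  0.3435] yaw 0.113 tilt [-0.0033 -0.0009] F [-0.   0.1  0.6] w 1.004 g 0.0 t 2.2
shift mm [  1.    0.4 142.5] turn 0.0
```

Request:
drive_tool:
  increments:
    - {"delta_pos": [0.5, 0, 30], "turn": 0, "jaw": 1}
    - {"delta_pos": [0, 0, 30], "turn": 0, "jaw": 1}
    - {"delta_pos": [0, 0, 30], "turn": 0, "jaw": 1}
    - {"delta_pos": [0, 0, 25], "turn": 0, "jaw": 1}
    - {"delta_pos": [0, 0, 17], "turn": 0, "jaw": 1}
    - {"delta_pos": [0, 0, 10], "turn": 0, "jaw": 1}
    - {"delta_pos": [0, 0, 0], "turn": 0, "jaw": 1}
    - {"delta_pos": [0, 0, 0], "turn": 0, "jaw": 1}

```text
time: 2.87
tool_pos: [0.5103, -0.05, 0.2037]
tcp_rot: [3.136, 0.176, 0.002]
wrist_force: [-0.4, -0.2, -0.5]
width: 1.002
grip_force: 0.0
```

Run:
```python
from h import *
go([.509,-.0497,.201],.113)
a=cam('side')['pixels'][130:260,260:400]; b=cam('top')['pixels'][150:260,200:400]
a=cv2.resize(a,(560,520)); cv2.imwrite('pics/g1.png',a[:,:,::-1])
```

```text
tcp [ 0.5103 -0.05    0.2037] yaw 0.1124 tilt [0.0012 0.0003] F [-0.4 -0.2 -0.5] w 1.002 g 0.0 t 2.8667
shift mm [-1.3 -0.4  2.7] turn -0.0006
```

View pics/g1.png

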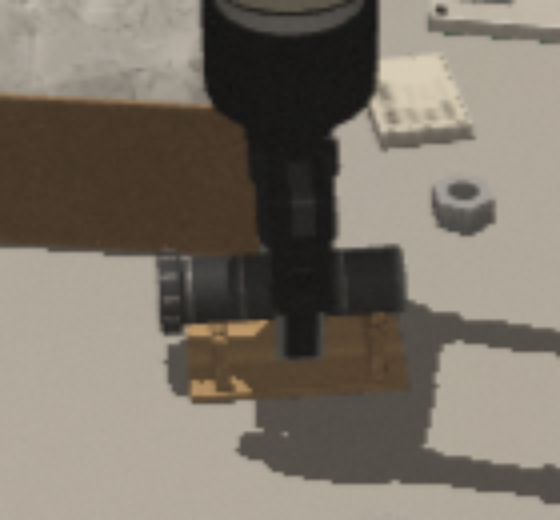

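The finger straddles the tube near its middle: the tube spans crop columns 185–405 and the finger is at about 302. I'll shift slightly towards the collar and grip.

Request:
drive_tool:
  increments:
    - {"delta_pos": [2, 0, 2], "turn": 0, "jaw": 1}
    - {"delta_pos": [0, 0, 0], "turn": 0, "jaw": -1}
    - {"delta_pos": [0, 0, 0], "turn": 0, "jaw": -1}
    - {"delta_pos": [0, 0, 0], "turn": 0, "jaw": -1}
    - {"delta_pos": [0, 0, 0], "turn": 0, "jaw": -1}
    - {"delta_pos": [0, 0, 0], "turn": 0, "jaw": -1}
    - {"delta_pos": [0, 0, 0], "turn": 0, "jaw": -1}
    - {"delta_pos": [0, 0, 0], "turn": 0, "jaw": -1}
  grip_force: 40

```text
time: 3.63
tool_pos: [0.5122, -0.0509, 0.2015]
tcp_rot: [3.133, 0.179, 0.003]
wrist_force: [-0.0, -8.1, 2.0]
width: 0.361
grip_force: 39.6
```

Request:
drive_tool:
  increments:
    - {"delta_pos": [0, 0, -8], "turn": 0, "jaw": -1}
    - {"delta_pos": [0, 0, -18], "turn": 0, "jaw": -1}
    - {"delta_pos": [0, 0, -25], "turn": 0, "jaw": -1}
    - {"delta_pos": [0, 0, -25], "turn": 0, "jaw": -1}
    - {"delta_pos": [0, 0, -25], "turn": 0, "jaw": -1}
    - {"delta_pos": [0, 0, -20], "turn": 0, "jaw": -1}
    - {"delta_pos": [0, 0, -9], "turn": 0, "jaw": -1}
    - {"delta_pos": [0, 0, 0], "turn": 0, "jaw": -1}

```text
time: 4.3
tool_pos: [0.5125, -0.0494, 0.3334]
tcp_rot: [3.136, 0.177, 0.008]
wrist_force: [0.3, -0.4, -0.8]
width: 0.363
grip_force: 39.8
```

Run:
```python
from h import *
go([.4545,.184,.33],.349)
# after turning to yaw .349:
s=bot.read_state()['tool_pos']; d=np.array([.4545,.184])-s[:2]; y=.349
print(1000*d@[np.cos(y),np.sin(y)],1000*d@[np.sin(y),-np.cos(y)])
```

```text
tcp [ 0.5125 -0.0494  0.3334] yaw 0.1129 tilt [0.005  0.0011] F [ 0.3 -0.4 -0.8] w 0.363 g 39.8 t 4.3
shift mm [ -31.3 -238.4    3. ] turn -0.2361
25.33657815916735 -239.13853987862075
```

Request:
drive_tool:
  increments:
    - {"delta_pos": [0, 0, 0], "turn": -0.079, "jaw": -1}
    - {"delta_pos": [0, 0, 0], "turn": -0.079, "jaw": -1}
    - {"delta_pos": [0, 0, 0], "turn": -0.078, "jaw": -1}
    - {"delta_pos": [2.5, -18, 0], "turn": 0, "jaw": -1}
    - {"delta_pos": [2.5, -24, 0], "turn": 0, "jaw": -1}
    - {"delta_pos": [2.5, -28, 0], "turn": 0, "jaw": -1}
    - {"delta_pos": [2.5, -28, 0], "turn": 0, "jaw": -1}
    - {"delta_pos": [2.5, -28, 0], "turn": 0, "jaw": -1}

```text
time: 4.97
tool_pos: [0.4789, 0.0742, 0.3284]
tcp_rot: [-3.094, -0.544, 0.006]
wrist_force: [0.3, 0.9, -1.8]
width: 0.358
grip_force: 39.9
```

Request:
drive_tool:
  increments:
    - {"delta_pos": [2.5, -28, 0], "turn": 0, "jaw": -1}
    - {"delta_pos": [2.5, -28, 0], "turn": 0, "jaw": -1}
    - {"delta_pos": [2.5, -24, 0], "turn": 0, "jaw": -1}
    - {"delta_pos": [2.5, -19, 0], "turn": 0, "jaw": -1}
    - {"delta_pos": [2.5, -14, 0], "turn": 0, "jaw": -1}
    - {"delta_pos": [0, 0, 15], "turn": 0, "jaw": -1}
    - {"delta_pos": [0, 0, 10], "turn": 0, "jaw": -1}
    - {"delta_pos": [0, 0, 0], "turn": 0, "jaw": -1}

```text
time: 5.63
tool_pos: [0.4513, 0.1833, 0.3014]
tcp_rot: [3.092, 0.546, -0.012]
wrist_force: [-0.2, 0.5, -2.3]
width: 0.359
grip_force: 40.0
```

Run:
```python
from h import *
go([.4545,.184,.255],.349)
a=cam('side'); b=cam('top'); save(a,'s2'); save(b,'t2')
x=cv2.resize(a['pixels'][190:360,280:440],None,fx=3.5,fy=3.5,interpolation=cv2.INTER_CUBIC)
cv2.imwrite('pics/n1.png',x[:,:,::-1])
```

```text
tcp [0.4513 0.1833 0.3014] yaw 0.3494 tilt [-0.008  -0.0001] F [-0.2  0.5 -2.3] w 0.359 g 40.0 t 5.6333
shift mm [ 3.6  0.4 46.4] turn 0.0004
```

View pics/n1.png

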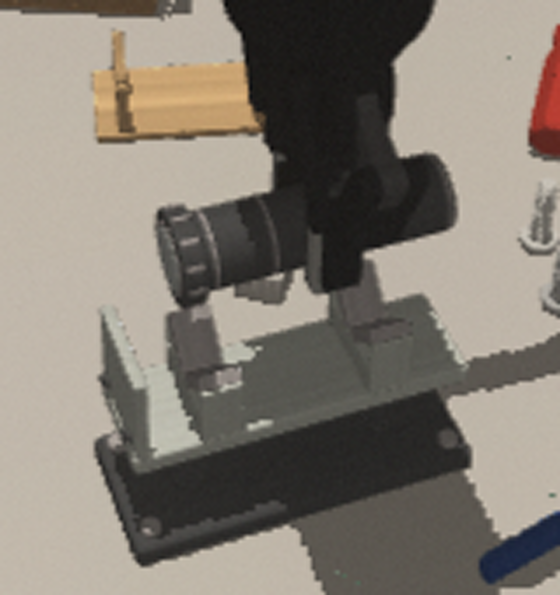

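The barrel hangs above the nest, roughly parallel to it, with the collar over the slot. I'll compare predicted points with the picture.

Run:
```python
from h import *
a=cam('side'); y=.349; ex=np.array([np.cos(y),np.sin(y),0]); ey=np.array([-np.sin(y),np.cos(y),0]); ez=np.array([0,0,1])
n=np.array([.4545,.184,.1]); 
def P(l,o,x,yy,z):
    u,v=proj(a,o+ex*x+ey*yy+ez*z); print(l,round((u-280)*3.5),round((v-190)*3.5))
P('plate +y top',n,.068,.023,.005); P('plate -y top',n,.068,-.023,.005)
for x in(.028,.046,-.028,-.046):
  for s in(.023,-.023): P(f'sad {x} {s}',n,x,s,-.005)
o=np.array([.4513,.1833,.1464])
for x in (.062,.052): 
  for q in (0,): P(f'col top {x}',o,x,0,.02);P(f'col bot+y {x}',o,x,.0126,-.0156);P(f'col {x} -y up',o,x,-.0126,.0156)
P('tube end ctr',o,-.052,0,0);P('tube end +y',o,-.052,.016,0)
P('tube end top -y',o,-.052,-.01,.0125);P('tube end bot +y',o,-.052,.01,-.0125)
```

```text
plate +y top 158 378
plate -y top 125 294
sad 0.028 0.023 254 369
sad 0.028 -0.023 217 288
sad 0.046 0.023 212 381
sad 0.046 -0.023 176 298
sad -0.028 0.023 384 336
sad -0.028 -0.023 342 257
sad -0.046 0.023 425 325
sad -0.046 -0.023 381 248
col top 0.062 161 221
col bot+y 0.062 172 309
col 0.062 -y up 152 207
col top 0.052 186 216
col bot+y 0.052 197 303
col 0.052 -y up 176 202
tube end ctr 433 193
tube end +y 450 220
tube end top -y 425 154
tube end bot +y 441 232
```

Run:
```python
from h import *
t=cv2.imread('pics/t2.png'); cv2.imwrite('pics/t2z.png',cv2.resize(t[155:265,195:305],None,fx=5,fy=5,interpolation=cv2.INTER_CUBIC))
```

```text
(no output)
```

View pics/t2z.png

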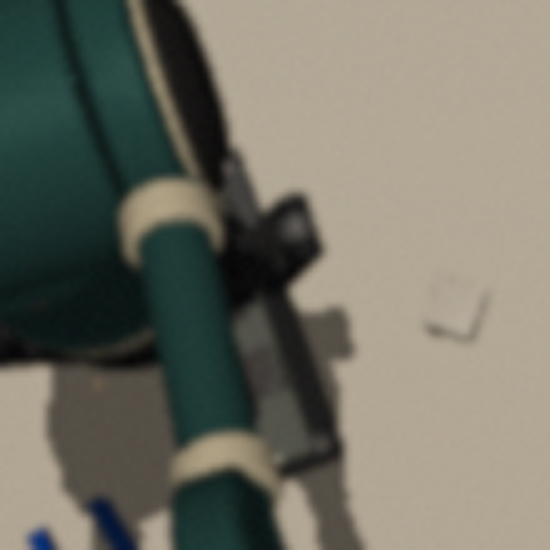

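Run:
```python
from h import *
y=.349; ex=np.array([np.cos(y),np.sin(y)]); ey=np.array([-np.sin(y),np.cos(y)]); n=np.array([.4545,.184])
t=cam('top'); s=cam('side')
def q(c,u,v,z,l):
    p=ray(c,u,v,z)[:2]-n; print(l,(1000*np.array([p@ex,p@ey])).round(1))
T=lambda x,yy,z,l:q(t,205+x/5,160+yy/5,z,'top '+l)
S=lambda x,yy,z,l:q(s,290+x/3.4,180+yy/3.4,z,'side '+l)
T(155,125,.105,'plate 68,-23');T(52,150,.105,'plate 68,23')
T(70,205,.095,'46,23');T(163,165,.095,'46,-23');T(138,392,.095,'-46,23');T(235,358,.095,'-46,-23')
T(178,122,.012,'base 78,-32');T(293,430,.012,'base -78,-32');T(168,478,.0,'base -78,+32')
S(128,338,.095,'46,-23');S(165,330,.095,'28,-23');S(288,297,.095,'-28,-23');S(327,288,.095,'-46,-23');S(365,350,.095,'-46,23');S(150,408,.095,'46,23')
S(78,335,.105,'plate 68,-23');S(112,408,.105,'plate 68,23')
S(60,465,.012,'base 78,-32');S(103,570,.012,'base 78,32');S(422,470,.012,'base -78,32')
```

```text
top plate 68,-23 [ 62.5 -23.7]
top plate 68,23 [66.6 21.2]
top 46,23 [43.4 22.5]
top 46,-23 [ 46.9 -20.6]
top -46,23 [-42.9  19.2]
top -46,-23 [-42.8 -24.2]
top base 78,-32 [ 81.9 -25.3]
top base -78,-32 [-73.1 -31.1]
top base -78,+32 [-74.   31.5]
side 46,-23 [ 52.2 -16.4]
side 28,-23 [ 35.8 -15.8]
side -28,-23 [-21.1 -17.2]
side -46,-23 [-39.2 -16.8]
side -46,23 [-40.5  21.1]
side 46,23 [55.1 22.4]
side plate 68,-23 [ 74.1 -16. ]
side plate 68,23 [72.1 25.5]
side base 78,-32 [ 83.3 -24.3]
side base 78,32 [80.8 34.8]
side base -78,32 [-71.6  29.3]
```

Request:
drive_tool:
  increments:
    - {"delta_pos": [5, -0.5, 0], "turn": 0, "jaw": -1}
    - {"delta_pos": [5, 0, 0], "turn": 0, "jaw": -1}
    - {"delta_pos": [0, 0, 8], "turn": 0, "jaw": -1}
    - {"delta_pos": [0, 0, 10], "turn": 0, "jaw": -1}
    - {"delta_pos": [0, 0, 10], "turn": 0, "jaw": -1}
    - {"delta_pos": [0, 0, 6], "turn": 0, "jaw": -1}
    - {"delta_pos": [0, 0, 3], "turn": 0, "jaw": -1}
    - {"delta_pos": [0, 0, 0], "turn": 0, "jaw": -1}

```text
time: 6.55
tool_pos: [0.4618, 0.1874, 0.267]
tcp_rot: [3.093, 0.545, -0.005]
wrist_force: [-0.2, -0.3, -0.7]
width: 0.361
grip_force: 40.0
```

Run:
```python
from h import *
go([.4545,.184,.255],.349)
a=cam('side'); save(a,'s3')
x=cv2.resize(a['pixels'][190:360,280:440],None,fx=3.5,fy=3.5,interpolation=cv2.INTER_CUBIC)
cv2.imwrite('pics/n2.png',x[:,:,::-1])
```

```text
tcp [0.4618 0.1874 0.267 ] yaw 0.3488 tilt [-0.0032 -0.0001] F [-0.2 -0.3 -0.7] w 0.361 g 40.0 t 6.55
shift mm [-8.   0.7 12. ] turn -0.0002
```

View pics/n2.png

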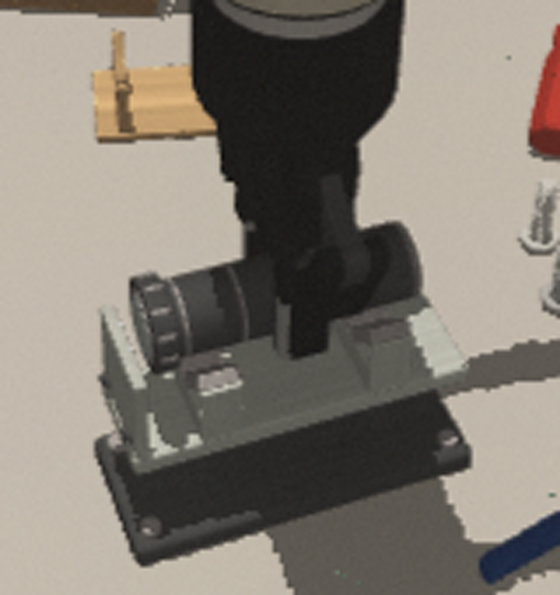

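The collar sits over the slot, with about 5 mm of gap to the end plate (collar outer face at about (142,315), plate at (130,340)). I'll lower it in small steps.

Request:
drive_tool:
  increments:
    - {"delta_pos": [0, 0, 4], "turn": 0, "jaw": -1}
    - {"delta_pos": [0, 0, 4], "turn": 0, "jaw": -1}
    - {"delta_pos": [0, 0, 1], "turn": 0, "jaw": -1}
    - {"delta_pos": [0, 0, 0], "turn": 0, "jaw": -1}
    - {"delta_pos": [0, 0, 0], "turn": 0, "jaw": -1}

```text
time: 7.02
tool_pos: [0.4626, 0.1876, 0.2597]
tcp_rot: [-3.094, -0.545, 0.0]
wrist_force: [-0.4, -0.1, -1.3]
width: 0.361
grip_force: 40.0
```

Request:
drive_tool:
  increments:
    - {"delta_pos": [0, 0, 1], "turn": 0, "jaw": -1}
    - {"delta_pos": [0, 0, 0], "turn": 0, "jaw": -1}
    - {"delta_pos": [0, 0, 0], "turn": 0, "jaw": -1}

```text
time: 7.27
tool_pos: [0.4626, 0.1876, 0.2588]
tcp_rot: [-3.094, -0.545, -0.0]
wrist_force: [0.3, 0.8, -1.5]
width: 0.36
grip_force: 40.0
```

Request:
drive_tool:
  increments:
    - {"delta_pos": [0, 0, 1], "turn": 0, "jaw": -1}
    - {"delta_pos": [0, 0, 0], "turn": 0, "jaw": -1}
    - {"delta_pos": [0, 0, 0], "turn": 0, "jaw": -1}

```text
time: 7.52
tool_pos: [0.4626, 0.1876, 0.2577]
tcp_rot: [3.094, 0.545, -0.0]
wrist_force: [-0.2, 0.2, -1.0]
width: 0.361
grip_force: 40.0
```

Request:
drive_tool:
  increments:
    - {"delta_pos": [0, 0, 1], "turn": 0, "jaw": -1}
    - {"delta_pos": [0, 0, 0], "turn": 0, "jaw": -1}
    - {"delta_pos": [0, 0, 0], "turn": 0, "jaw": -1}

```text
time: 7.77
tool_pos: [0.4627, 0.1877, 0.2568]
tcp_rot: [-3.094, -0.545, -0.0]
wrist_force: [0.3, 0.9, -0.7]
width: 0.359
grip_force: 40.0
```

Request:
drive_tool:
  increments:
    - {"delta_pos": [0, 0, 1], "turn": 0, "jaw": -1}
    - {"delta_pos": [0, 0, 0], "turn": 0, "jaw": -1}
    - {"delta_pos": [0, 0, 0], "turn": 0, "jaw": -1}

```text
time: 8.02
tool_pos: [0.4627, 0.1878, 0.2561]
tcp_rot: [-3.094, -0.545, -0.001]
wrist_force: [-1.3, -0.3, 2.7]
width: 0.355
grip_force: 40.4
```

Request:
drive_tool:
  increments:
    - {"delta_pos": [0, 0, 0.7], "turn": 0, "jaw": -1}
    - {"delta_pos": [0, 0, 0], "turn": 0, "jaw": -1}
    - {"delta_pos": [0, 0, 0], "turn": 0, "jaw": -1}

```text
time: 8.27
tool_pos: [0.4627, 0.1878, 0.2553]
tcp_rot: [-3.094, -0.545, -0.001]
wrist_force: [-1.8, 1.6, 2.6]
width: 0.359
grip_force: 40.4
```

Request:
drive_tool:
  increments:
    - {"delta_pos": [0, 0, 0], "turn": 0, "jaw": -0.1}
    - {"delta_pos": [0, 0, 0], "turn": 0, "jaw": 0}
    - {"delta_pos": [0, 0, 0], "turn": 0, "jaw": 0.3}
    - {"delta_pos": [0, 0, 0], "turn": 0, "jaw": 0.3}
    - {"delta_pos": [0, 0, 0], "turn": 0, "jaw": 0.3}
    - {"delta_pos": [0, 0, 0], "turn": 0, "jaw": 0.3}

```text
time: 8.77
tool_pos: [0.4626, 0.1876, 0.2548]
tcp_rot: [3.094, 0.545, -0.0]
wrist_force: [-0.3, 0.1, -0.1]
width: 0.65
grip_force: 0.0
```

Run:
```python
from h import *
go([.4545,.184,.255],.349)
a=cam('side'); save(a,'s4')
x=cv2.resize(a['pixels'][190:360,280:440],None,fx=3.5,fy=3.5,interpolation=cv2.INTER_CUBIC)
cv2.imwrite('pics/n3.png',x[:,:,::-1])
```

```text
tcp [0.4626 0.1876 0.2548] yaw 0.3487 tilt [-0.0003  0.    ] F [-0.3  0.1 -0.1] w 0.65 g 0.0 t 8.7667
shift mm [-8.8  0.6 -0.2] turn -0.0003
```

View pics/n3.png

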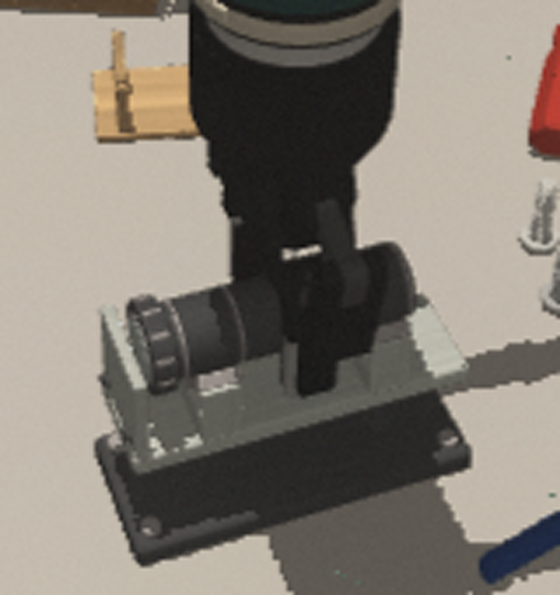

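The barrel is seated, with the collar in the slot and clear of both the plate (about column 147) and the saddle pad (about 198). Next I'll retreat upward, shut the fingers and come down on the top.

Request:
drive_tool:
  increments:
    - {"delta_pos": [0, 0, -8], "turn": 0, "jaw": 0.3}
    - {"delta_pos": [0, 0, -15], "turn": 0, "jaw": 0.3}
    - {"delta_pos": [0, 0, -20], "turn": 0, "jaw": 0.3}
    - {"delta_pos": [0, 0, -15], "turn": 0, "jaw": 0.3}
    - {"delta_pos": [-4.5, -0.7, 0], "turn": 0, "jaw": -1}
    - {"delta_pos": [0, 0, 0], "turn": 0, "jaw": -1}
    - {"delta_pos": [0, 0, 0], "turn": 0, "jaw": -1}
    - {"delta_pos": [0, 0, 0], "turn": 0, "jaw": -1}

```text
time: 9.48
tool_pos: [0.4574, 0.1865, 0.3118]
tcp_rot: [3.094, 0.545, -0.003]
wrist_force: [-0.2, 0.2, 0.7]
width: 0.08
grip_force: 0.0
```

Request:
drive_tool:
  increments:
    - {"delta_pos": [0, 0, 8], "turn": 0, "jaw": -1}
    - {"delta_pos": [0, 0, 8], "turn": 0, "jaw": -1}
    - {"delta_pos": [0, 0, 4], "turn": 0, "jaw": -1}
    - {"delta_pos": [0, 0, 0], "turn": 0, "jaw": -1}
    - {"delta_pos": [0, 0, 0], "turn": 0, "jaw": -1}

```text
time: 9.9
tool_pos: [0.4578, 0.1866, 0.2918]
tcp_rot: [3.094, 0.545, -0.003]
wrist_force: [0.3, 0.4, -0.8]
width: 0.003
grip_force: 0.0
```

Run:
```python
from h import *
go([.4626,.1876,.289],.349)
a=cam('side'); save(a,'s5')
x=cv2.resize(a['pixels'][190:360,280:440],None,fx=3.5,fy=3.5,interpolation=cv2.INTER_CUBIC)
cv2.imwrite('pics/n4.png',x[:,:,::-1])
```

```text
tcp [0.4578 0.1866 0.2918] yaw 0.3488 tilt [-0.0022 -0.    ] F [ 0.3  0.4 -0.8] w 0.003 g 0.0 t 9.9
shift mm [4.9 0.7 2.8] turn -0.0002
```

View pics/n4.png

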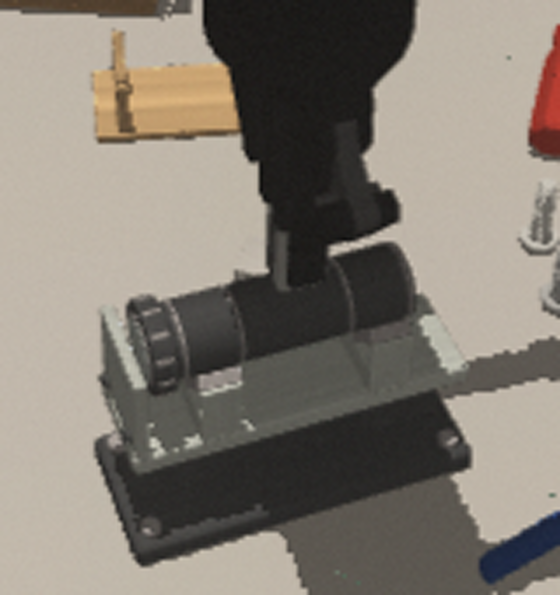

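The barrel lies level in the nest, and the closed fingertip is just above the middle of the tube at about (300,285), between the grooves at 240 and 350. I'll press now.

Request:
drive_tool:
  increments:
    - {"delta_pos": [0, 0, 1], "turn": 0, "jaw": -1}
    - {"delta_pos": [0, 0, 1], "turn": 0, "jaw": -1}
    - {"delta_pos": [0, 0, 1], "turn": 0, "jaw": -1}
    - {"delta_pos": [0, 0, 1], "turn": 0, "jaw": -1}
    - {"delta_pos": [0, 0, 0], "turn": 0, "jaw": -1}
    - {"delta_pos": [0, 0, 0], "turn": 0, "jaw": -1}

```text
time: 10.45
tool_pos: [0.4583, 0.1868, 0.2894]
tcp_rot: [-3.094, -0.545, -0.001]
wrist_force: [-0.3, 0.2, 2.7]
width: 0.001
grip_force: 1.1
```

Request:
drive_tool:
  increments:
    - {"delta_pos": [0, 0, 1], "turn": 0, "jaw": -1}
    - {"delta_pos": [0, 0, 1], "turn": 0, "jaw": -1}
    - {"delta_pos": [0, 0, 0], "turn": 0, "jaw": -1}
    - {"delta_pos": [0, 0, 0], "turn": 0, "jaw": -1}

```text
time: 10.78
tool_pos: [0.4583, 0.1868, 0.2873]
tcp_rot: [-3.094, -0.545, -0.001]
wrist_force: [-1.1, 0.1, 4.6]
width: -0.001
grip_force: 2.2
```

Request:
drive_tool:
  increments:
    - {"delta_pos": [0, 0, 1], "turn": 0, "jaw": -1}
    - {"delta_pos": [0, 0, 1], "turn": 0, "jaw": -1}
    - {"delta_pos": [0, 0, 1], "turn": 0, "jaw": -1}
    - {"delta_pos": [0, 0, 1], "turn": 0, "jaw": -1}
    - {"delta_pos": [0, 0, 0], "turn": 0, "jaw": -1}
    - {"delta_pos": [0, 0, 0], "turn": 0, "jaw": -1}
    - {"delta_pos": [0, 0, 0], "turn": 0, "jaw": -1}

```text
time: 11.37
tool_pos: [0.4583, 0.1868, 0.2835]
tcp_rot: [-3.094, -0.545, -0.001]
wrist_force: [-2.4, 0.1, 7.0]
width: -0.002
grip_force: 3.5
```

Run:
```python
from h import *
go([.4583,.1868,.283],.349)
a=cam('side'); save(a,'s6')
x=cv2.resize(a['pixels'][190:360,280:440],None,fx=3.5,fy=3.5,interpolation=cv2.INTER_CUBIC)
cv2.imwrite('pics/n5.png',x[:,:,::-1])
# vertical shift of a collar/plate patch between before and now -> nest travel
g=lambda n: cv2.cvtColor(cv2.imread(f'pics/{n}.png'),cv2.COLOR_BGR2GRAY).astype(np.float32)
A,B=g('s5'),g('s6')
for l,(u0,v0,u1,v1) in {'collar':(306,272,340,304),'barrel end':(385,256,400,280),'base':(305,320,420,352)}.items():
    t=A[v0:v1,u0:u1]; r=cv2.resize(cv2.matchTemplate(cv2.resize(B[v0-6:v1+14,u0-6:u1+6],None,fx=4,fy=4,interpolation=3),cv2.resize(t,None,fx=4,fy=4,interpolation=3),cv2.TM_CCOEFF_NORMED),None,fx=1,fy=1)
    _,m,_,p=cv2.minMaxLoc(r); print(l,m,p[0]/4-6,p[1]/4-6)
p=np.array([.458,.187,.1]); print('px per 6mm',proj(a,p-[0,0,.006])[1]-proj(a,p)[1])
```

```text
tcp [0.4583 0.1868 0.2835] yaw 0.3488 tilt [ 0.0005 -0.    ] F [-2.4  0.1  7. ] w -0.002 g 3.5 t 11.3667
shift mm [-0.  -0.   0.5] turn -0.0002
collar 0.9821964502334595 0.0 3.0
barrel end 0.9557670950889587 0.0 3.0
base 0.9837303161621094 0.0 0.0
px per 6mm 2.822522942926639
```

Both the collar and the tube end have sunk by 3 px, which is about 6 mm. The base hasn't moved, the push is a steady 7 N or so, and the barrel is level. I'm handing in.

```bash
python3 -c "
from workcell import bot
print(bot.finish_job())"
```

```text
the job is handed in; nothing more can be done
None
```

The barrel is in the V-nest with its collar in the slot, held pressed about 6 mm down of the 12 mm travel at about 7 N; I handed it in at about 11 s, and no verdict was returned.

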